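# Refit the sieve and cone of a citrus press and hold the cone pressed down

## Task

The washed citrus press (switched off) has to go back together for the morning: thread the green sieve down over the post in the juice bowl until it sits fully home, let go of it, then set the yellow cone on the splined drive shaft, turning it until the splines mesh and it slides fully home. Finish by pressing the cone all the way down against the shaft's spring, as if squeezing a fruit, to prove the drive: the program ends while your hand is still holding it down, so do not let up or let go. Leave the other things on the counter where they stand.

Things in the scene. Friction and masses are not known exactly. Their poses are not given: they have to be found in the camera images.
- press: Citrus press, fixed: round grey motor housing, 134 mm across, with a white juice bowl on top (138 mm outside, 130 inside, floor at z = 78 mm, rim at 102) and a pouring spout at its -x side, reaching 97 mm from the axis. Origin: on the counter, on the vertical axis shared by housing, bowl, post and shaft; z up.
- sieve_seat (a point): Seat of the sieve in the press's bowl: top face, 86 mm above the counter, of a flat disc of 48 mm diameter; the point is on the press axis. From it rises the fixed white locating post, 25 mm in diameter, 32 mm high, top bevelled. The steel drive shaft sticks out of the post to 64 mm above this point. The sieve is home when its origin is at this point.
- shaft_seat (a point): Steel drive shaft, point on its axis on top of its collar (24 mm across), 126 mm above the counter at rest; z up. On the collar four splines form a plus along this frame's x and y: 5 mm thick (3 at the bevelled top), reaching 11 mm out, 16 mm high; then a pilot pin, 8 mm diameter, tapered, to 24 mm above. Stands at any angle about z; motor drag of 0.15 N m holds it.
- plunger (a joint): Downward travel of the drive shaft on its spring, in m: 0 up (at rest), 0.005 fully down at a firm stop. Takes about 4 N to start moving, about 9 N to be fully down; springs back when let up.
- sieve: Loose green slotted sieve ring, 104 mm across, 0.09 kg, lying flat. Origin: centre of its underside; z up. Plate 3 mm thick (outer rim 5 mm high) with a central upright chimney, open at both ends: 37 mm outside, 29 mm bore, top 32 mm above the underside. Grasp the chimney from above across its 37 mm. Round: its yaw does not matter.
- cone: Loose yellow ribbed reaming cone, 0.12 kg, 58 mm high, upright on the counter. Origin: centre of its underside; z up. Thin skirt ring, 58 mm diameter, 3 mm thick, at the bottom; above it a smooth upright round collar of 46 mm diameter up to 28 mm (grasp here from above, any yaw), then a ribbed dome.
- cone_socket (a point): Mouth of the socket in the cone's underside (at the body's origin, same axes): a plus-shaped hole 28 mm deep, its four slots along x and y under the four black pips on the skirt. Slots 7 mm wide, ends 13 mm from the axis: 1 mm clear of a spline on each side, fits every quarter turn to about 0.08 rad. The cone is home when this point is at shaft_seat.
- espresso_cup: Bystander: small green and white cup with a handle, 64x89x48 mm. Origin: centre of its underside.
- sugar_shaker: Bystander: sugar shaker with a grey cap, 44 mm across, 90 mm high. Origin: centre of its underside.
- service_bell: Bystander: domed steel counter bell, 80 mm across, 54 mm high. Origin: centre of its underside.

How it is judged (in metres and radians):
On the way, in this order (a step that is already met when the one before it is completed fails the run):
1. the sieve is threaded over the post, lies fully home on its seat and is let go (horizontal distance between sieve and press below 0.004 m and z of sieve in the frame of press between 0.083 and 0.0885 m and angle between sieve's own z axis and vertical below 0.07 rad and contact force between the fingers and sieve below 0.3 N), for 0.2 s.
2. then the cone's splines are meshed and it is fully home on the shaft's collar (horizontal distance between cone and shaft_seat below 0.003 m and z of cone in the frame of shaft_seat between -0.003 and 0.0025 m and angle between cone's own z axis and vertical below 0.07 rad and (angle between the x axis of cone and the x axis of shaft_seat, either way round below 0.15 rad or angle between the x axis of cone and the y axis of shaft_seat, either way round below 0.15 rad)), for 0.2 s.
At the end, for the whole second after the job is handed in: Sieve home round the post (4 mm of axis, 2.5 mm of depth, level to 0.07 rad); cone meshed and home on the shaft (underside 2.5 mm of the collar, 3 mm of axis, upright to 0.07 rad); shaft pressed over 3.5 of its 5 mm, the robot still touching the cone with over 2 N, all through the last second (all of step 2 and horizontal distance between sieve and press below 0.004 m and z of sieve in the frame of press between 0.083 and 0.0885 m and angle between sieve's own z axis and vertical below 0.07 rad and value of joint plunger above 0.0035 m and contact force between any of the fingers, the arm and cone above 2 N); the arm keeps its last pose, push and grip.
It fails at once if the espresso cup is shifted by more than 30 mm or knocked over (distance of espresso_cup from where it was at the start of the episode above 0.03 m or angle between espresso_cup's own z axis and vertical above 0.5 rad).
It fails at once if the sugar shaker is shifted by more than 30 mm or knocked over (distance of sugar_shaker from where it was at the start of the episode above 0.03 m or angle between sugar_shaker's own z axis and vertical above 0.5 rad).
It fails at once if the service bell is shifted by more than 30 mm or knocked over (distance of service_bell from where it was at the start of the episode above 0.03 m or angle between service_bell's own z axis and vertical above 0.5 rad).
It also fails if it takes over 54 s, if anything falls off the work surface, if the arm or the gripper's body presses on something with over 40 N, if the wrist force passes 120 N, or if a joint passes its speed limit or range.

## Robot

A 6-joint arm with a two-finger parallel gripper is mounted at the origin on a cart in front of the work surface, level with it; the furniture and walls round the work are solid. World frame = base frame: x ahead of the robot, y to its left, z up, the work surface at z = 0. Lengths are in m, angles in degrees, forces in N, time in s.
With the tool pointing down it reaches from about 0.275 to 0.825 m from the base axis. Payload 4.9 kg.
Tool frame: the origin (TCP) lies at the centre of the arm's flange, where the gripper is bolted on; the fingertips stand 173 mm ahead of it and the grasp point (between the pads) lies 155 mm ahead of it; z points along the fingers, y is the direction in which the jaws open and shut (so a half turn about z gives the same grasp; the last joint's range is limited). The gripper opens to 85 mm and grips with 20 to 120 N. Pads are 22 mm wide; open, the fingers measure 114 mm over their backs; the gripper's body (76 mm by 85 mm) begins 54 mm behind the grasp point. The pads swing forward as they close: fully open they stand 13 mm farther back than shut.
Start: joints at [55.909, 18.69, -11.035, 60.275, 0, 82.311], TCP at [0.245, 0.493, 0.405] pointing down, gripper open.
Joint ranges: [-152.03, 152.03], [-55.5, 102.48], [-74.3, 77.21], [-110.64, 120.58], [-84.22, 78.4], [-180, 180]. Speed limits (degrees/s): [147.25, 147.25, 180, 180, 180, 180].

## Interface

Orientations are given as a 3x3 rotation matrix whose columns are the frame's x, y, z axes.
In Python, from station import env gives the robot as it stands.
- The arm moves only by the shell command python3 -m crank 'ROWS'. ROWS is text: rows parted by semicolons, each of 7 numbers parted by spaces: the shift along the tool's x, y, z in cm, then the turn, a rotation vector about the tool's x, y, z in rad, then the finger opening in cm, from 0 to 8.54. A call has 1 to 12 rows; each row shifts and turns the pose as measured when the row begins, along the tool's axes as they then stand; what a row does not reach is not made up. A row lasts 1/8 s, in which the tool goes at most 62.5 mm and 10.7 degrees, less where a joint would pass 70% of its speed; a pose out of reach is approached as far as the arm can. A call with a gripper value outside its range is refused whole. The fingers move at their own pace and stop on an object; the grip force is fixed at half the most. Time passes only in rows, so rows that do not move let the fingers close. It gives the time, the measured TCP pose, the force and the opening at its end, in the units of the state.
- env.state(): the state, without advancing time (a new reading comes with each control period).
- env.read_camera(name): name is "scene" or "top"; returns (picture, depth): 384x512x3 uint8, red, green, blue; 384x512 float32, m along the optical axis (not along the pixel's ray), 0 where there is no reading.
- env.camera_model(name): a dict with "K" (3x3 intrinsics, pixels), "R" (3x3) and "t" (3): a world point X has camera coordinates R X + t. Camera axes: x right, y down, z forward; pixel columns grow to the right and rows downward; lengths in m; the calibration is good to about 2 mm. A picture is of the moment at which its call begins. camera_model takes no time and is no camera call.
- env.hand_in(): hands the job in, once; it reports no verdict.
Trained networks look in the newest picture that a camera, given by its name, has taken for a name from the list of things; names that differ only in an ending like _2 or _b are one class to them, and where a whole thing is asked for, a point or a joint stands for the part that bears it (a point fixed in the world has none). Each returns a list of dicts, best first, with "conf" (0 to 1); they miss things now and then, are a little off and sometimes report something else, mostly with a low value. They report only what shows in the picture. A call takes as long as a camera call.
- env.recognise(camera, target): "pixel" ([row, column] in pixels, amid what is visible of it).
The state is a dict: "t": time; "joint_pos": joint angles; "joint_velocities": joint speeds; "tau": joint torques, N m; "ee_pos": TCP position; "eef_rot": TCP orientation; "ft_force": force on the tool from outside, world axes, zero at the start; "wrist_torque": the same for the moment, N m; "finger_gap": finger opening in m.
Only numpy, scipy, OpenCV 4.12 (cv2) and the standard library are available. Lean on these libraries where they do the work, as an engineer would, in place of code of your own. Each camera call takes 0.05 s, during which the arm holds its last target.

## Working session

There is one attempt and no reset: what is moved stays moved. The work goes in short steps, Python scripts to look and compute and a shell command to move; the robot and the scene stay as the last step left them, time stands still between calls to the robot, and variables do not carry over. Pictures are saved under pics/ and viewed, and the job is handed in when it is done.

```bash
ls; mkdir -p pics
cat > h.py <<'E'
import numpy as np, cv2
from station import env
def snap(name,fn):
    p,d=env.read_camera(name); cv2.imwrite('pics/'+fn,p[:,:,::-1]); np.savez('pics/'+fn+'.npz',p=p,d=d); return p,d
def world(name,d,r,c):
    m=env.camera_model(name);K=np.array(m['K']);R=np.array(m['R']);t=np.array(m['t'])
    z=d[int(round(r)),int(round(c))]; X=np.linalg.inv(K)@np.array([c,r,1])*z
    return R.T@(X-t)
def cloud(name,d):
    m=env.camera_model(name);K=np.array(m['K']);R=np.array(m['R']);t=np.array(m['t'])
    rr,cc=np.mgrid[:d.shape[0],:d.shape[1]]
    X=np.stack([(cc-K[0,2])/K[0,0]*d,(rr-K[1,2])/K[1,1]*d,d],-1)
    W=(X-t)@R; W[d==0]=np.nan
    return W
E
python3 - <<'E'
from h import *
np.set_printoptions(precision=3,suppress=True)
for n in ['scene','top']:
    p,d=snap(n,n+'0.png')
    m=env.camera_model(n);print(n,np.array(m['K']),-np.array(m['R']).T@np.array(m['t']))
    for t in ['press','sieve','cone','espresso_cup','sugar_shaker','service_bell']:
        for q in env.recognise(n,t)[:2]:
            print(t,q['conf'],q['pixel'],world(n,d,*q['pixel']))
print(env.state())
E
```

```text
pics
scene [[436.358   0.    253.057]
 [  0.    436.358 189.347]
 [  0.      0.      1.   ]] [ 0.071 -0.451  0.679]
press 0.61 [179.9, 219.7] [0.526 0.25  0.098]
sieve 0.74 [268.7, 293.8] [ 0.533 -0.004  0.01 ]
cone 0.7 [245.0, 237.5] [0.459 0.092 0.048]
espresso_cup 0.9 [224.6, 349.8] [0.725 0.014 0.017]
espresso_cup 0.45 [268.6, 294.4] [ 0.534 -0.005  0.01 ]
sugar_shaker 0.88 [187.9, 278.4] [0.661 0.195 0.047]
sugar_shaker 0.32 [267.1, 293.0] [ 0.529 -0.006  0.018]
service_bell 0.73 [217.0, 158.6] [0.38  0.29  0.035]
top [[351.429   0.    250.409]
 [  0.    351.429 188.324]
 [  0.      0.      1.   ]] [0.443 0.187 0.954]
press 0.7 [178.6, 198.6] [0.561 0.301 0.125]
press 0.17 [215.1, 275.9] [0.476 0.112 0.055]
sieve 0.7 [193.0, 312.7] [0.535 0.012 0.033]
cone 0.59 [216.0, 275.3] [0.474 0.113 0.056]
espresso_cup 0.78 [125.5, 318.7] [ 0.725 -0.014  0.009]
sugar_shaker 0.58 [142.5, 235.0] [0.658 0.215 0.088]
service_bell 0.78 [249.4, 199.5] [0.39  0.307 0.042]
{'t': 0.7, 'joint_pos': array([ 55.91 ,  18.688, -11.034,  60.275,  -0.002,  82.313]), 'joint_velocities': array([-0.009, -0.06 , -0.046,  0.047, -0.114,  0.088]), 'tau': array([ -0.   , -44.32 ,  26.271,   0.001,  -0.   ,   0.   ]), 'ee_pos': array([0.245, 0.493, 0.405]), 'eef_rot': array([[-0.896,  0.445,  0.   ],
       [ 0.445,  0.896,  0.   ],
       [-0.   ,  0.   , -1.   ]]), 'ft_force': array([0.749, 0.639, 0.034]), 'wrist_torque': array([-0.001, -0.029, -0.006]), 'finger_gap': 0.08540258945463865}
```

View pics/top0.png

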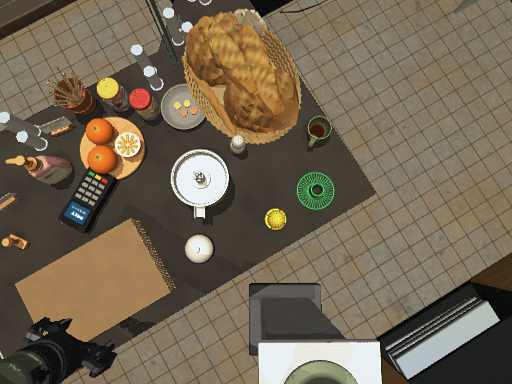

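View pics/scene0.png

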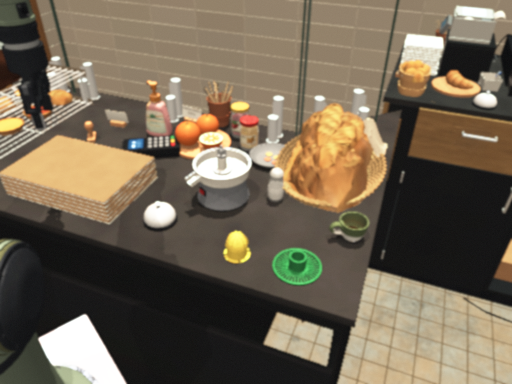

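Run:
```python
import numpy as np,cv2
for n,(r0,r1,c0,c1) in {'top':(130,260,160,350),'scene':(130,310,150,350)}.items():
    p=cv2.imread(f'pics/{n}0.png')[r0:r1,c0:c1]
    cv2.imwrite(f'pics/{n}0z.png',cv2.resize(p,None,fx=3.3 if n=='scene' else 4,fy=3.3 if n=='scene' else 4,interpolation=cv2.INTER_CUBIC))
```

```text
(no output)
```

View pics/top0z.png

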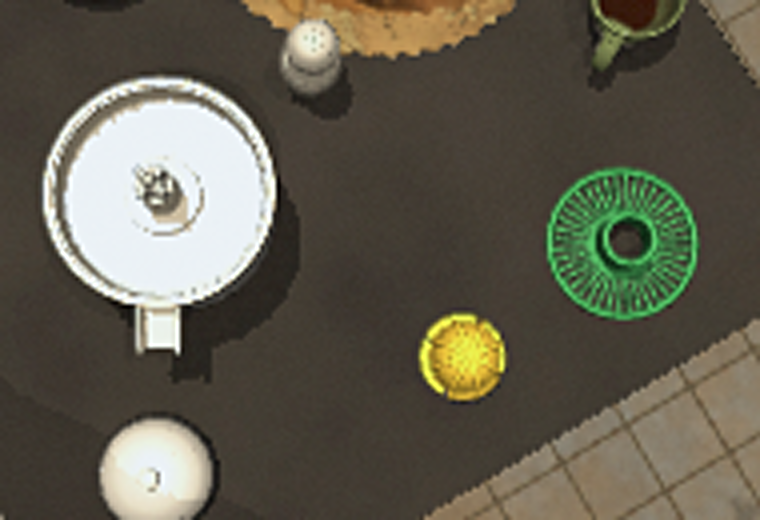

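View pics/scene0z.png

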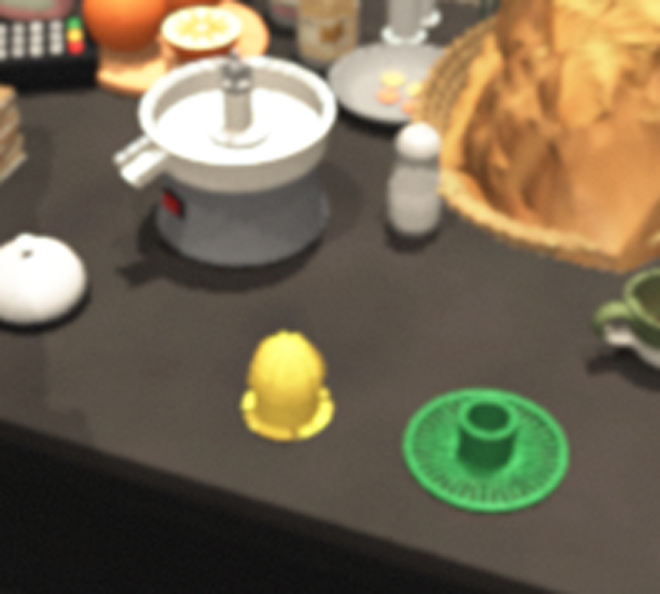

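The top view shows the press at zoom ~(160,190), with the cone at (463,357) and the sieve at (623,243). Dark pips show on the cone's skirt. Next I'll fit the geometry.

```bash
cat >> h.py <<'E'
from scipy.optimize import least_squares
def cfit(P,R=None,loss='soft_l1'):
    x0=[*np.median(P,0)]+([] if R else [np.std(P)*1.4])
    f=lambda v:np.hypot(P[:,0]-v[0],P[:,1]-v[1])-(R or v[2])
    s=least_squares(f,x0,loss=loss,f_scale=0.001); return s.x,np.sqrt(np.mean(s.fun**2))
E
python3 - <<'E'
from h import *
np.set_printoptions(precision=4,suppress=True)
for n in ['top','scene']:
    z=np.load(f'pics/{n}0.png.npz');p,d=z['p'],z['d'];W=cloud(n,d)
    hsv=cv2.cvtColor(p,cv2.COLOR_RGB2HSV)
    H,S,V=[hsv[...,i] for i in range(3)]
    def near(x,y,r): return np.hypot(W[...,0]-x,W[...,1]-y)<r
    # sieve
    m=near(.533,.0,.075)&(H>45)&(H<85)&(S>120)
    print(n,'sieve n',m.sum(),'z',np.nanpercentile(W[m][:,2],[5,50,95,99]))
    def outline(m,h):
        cm=env.camera_model(n);K=np.array(cm['K']);R=np.array(cm['R']);t=np.array(cm['t'])
        c=max(cv2.findContours(m.astype(np.uint8),0,1)[0],key=len)[:,0,:].astype(float)
        C=-R.T@t; D=(np.linalg.inv(K)@np.c_[c,np.ones(len(c))].T).T@R
        return C+D*((h-C[2])/D[:,2])[:,None]
    m2=cv2.morphologyEx(m.astype(np.uint8),cv2.MORPH_CLOSE,np.ones((7,7)))
    print(' rim outline',cfit(outline(m2,.004)[:,:2]))
    m3=m&(W[...,2]>.024)
    print(' chim',m3.sum(),cfit(W[m3][:,:2]),W[m3].mean(0))
    # cone
    m=near(.47,.1,.07)&(H>18)&(H<38)&(S>110)
    m2=cv2.morphologyEx(m.astype(np.uint8),cv2.MORPH_CLOSE,np.ones((5,5)))
    print('cone n',m.sum(),'z',np.nanpercentile(W[m][:,2],[5,50,95,99]),cfit(outline(m2,.002)[:,:2]))
    for a,b in((.008,.027),(.03,.045),(.045,.053)):
        q=W[m&(W[...,2]>a)&(W[...,2]<b)][:,:2]
        if len(q)>8: print('  ',a,len(q),cfit(q))
    # press
    m=near(.562,.30,.08)
    q=W[m&(W[...,2]>.098)&(W[...,2]<.106)];r=np.hypot(q[:,0]-.562,q[:,1]-.3);q=q[r>.05]
    print('rim',len(q),np.median(q[:,2]),cfit(q[:,:2]))
    q=W[m&(W[...,2]>.113)&near(.562,.3,.03)];print('shaft top',len(q),np.nanmax(q[:,2]) if len(q) else 0,np.median(q,0))
    q=W[m&near(.562,.3,.055)&(W[...,2]<.095)];print('floor',np.median(q,0))
E
```

```text
top sieve n 645 z [-0.0005  0.0035  0.0316  0.0335]
 rim outline (array([ 0.5451, -0.0002,  0.0506]), np.float64(0.0008212034540489539))
 chim 76 (array([0.5445, 0.0004, 0.0165]), np.float64(0.0013522260805362164)) [ 0.5447 -0.0004  0.0308]
cone n 383 z [-0.0005  0.0411  0.0576  0.06  ] (array([0.4688, 0.1095, 0.0287]), np.float64(0.0008116065227675299))
   0.03 80 (array([0.4678, 0.1097, 0.0206]), np.float64(0.0016492817677513242))
   0.045 85 (array([0.4679, 0.1092, 0.0155]), np.float64(0.002221534135440923))
rim 445 0.10106872477916735 (array([0.5669, 0.3017, 0.0678]), np.float64(0.0018872440576789505))
shaft top 88 0.15006843323349942 [0.5648 0.2997 0.1322]
floor [0.5588 0.298  0.0782]
scene sieve n 1321 z [0.001  0.0047 0.0324 0.0345]
 rim outline (array([0.5479, 0.0024, 0.051 ]), np.float64(0.0006821735112534185))
 chim 158 (array([ 0.5472, -0.0001,  0.0163]), np.float64(0.0014290797821879537)) [ 0.5468 -0.0005  0.0308]
cone n 703 z [0.0017 0.029  0.0575 0.0595] (array([0.4807, 0.1247, 0.0417]), np.float64(0.008269586175173154))
   0.008 133 (array([-292.5664, -382.3249,  481.7774]), np.float64(0.005523809949236001))
   0.03 161 (array([-236.4266, -372.0214,  441.1214]), np.float64(0.007993607925507117))
   0.045 93 (array([-186.9526, -258.1901,  319.1232]), np.float64(0.007476284059270681))
rim 332 0.10221684805422991 (array([0.5689, 0.3021, 0.0679]), np.float64(0.0019661456969542602))
shaft top 137 0.15185302506879786 [0.5653 0.2979 0.1299]
floor [0.5435 0.2836 0.0647]
```

Run:
```python
from h import *
np.set_printoptions(precision=4,suppress=True)
out=[]
for n,cs in {'top':[(177,199),(219,276)],'scene':[(152,222),(248,238)]}.items():
    p=np.load(f'pics/{n}0.png.npz')['p']
    for r,c in cs:
        out.append(cv2.resize(p[r-14:r+14,c-14:c+14],(392,392),interpolation=cv2.INTER_CUBIC))
g=np.vstack([np.hstack(out[:2]),np.hstack(out[2:])])
cv2.imwrite('pics/zz.png',cv2.resize(g,(600,600))[:,:,::-1])
for n in ['top','scene']:
    z=np.load(f'pics/{n}0.png.npz');W=cloud(n,z['d'])
    near=np.hypot(W[...,0]-.567,W[...,1]-.302)<.085
    q=W[near&(W[...,2]>.099)&(W[...,2]<.105)];r=np.hypot(q[:,0]-.567,q[:,1]-.302);q=q[r>.055]
    print(cfit(q[:,:2],.067))
    q=W[near&(W[...,2]>.142)];print('pin',len(q),np.median(q,0))
    q=W[near&(W[...,2]>.127)&(W[...,2]<.144)];print('spl',len(q),np.median(q,0))
```

```text
(array([0.5667, 0.3017]), np.float64(0.0020237845574895366))
pin 18 [0.5683 0.3011 0.1446]
spl 45 [0.5647 0.3002 0.139 ]
(array([0.5689, 0.302 ]), np.float64(0.0022107922298688857))
pin 19 [0.5681 0.3011 0.146 ]
spl 68 [0.565  0.2988 0.1359]
```

View pics/zz.png

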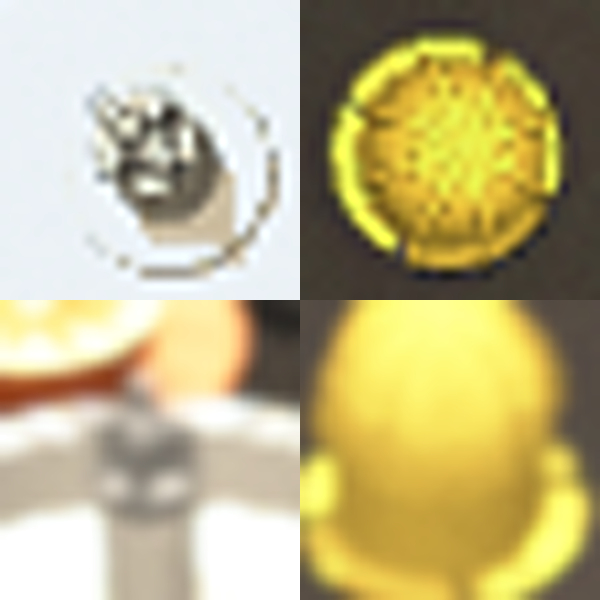

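Run:
```python
from h import *
np.set_printoptions(precision=2,suppress=True,linewidth=160)
def rect(n,p,cx,cy,z,half=.02,N=300):
    cm=env.camera_model(n);K=np.array(cm['K']);R=np.array(cm['R']);t=np.array(cm['t'])
    # image up=+x, left=+y
    v=np.linspace(-half,half,N); X=cx-v[:,None]+0*v[None]; Y=cy-v[None]+0*v[:,None]
    P=np.stack([X,Y,X*0+z],-1)@R.T+t; q=P@K.T; q=q[...,:2]/q[...,2:]
    o=cv2.remap(p,q[...,0].astype(np.float32),q[...,1].astype(np.float32),cv2.INTER_CUBIC)
    return o
T=np.load('pics/top0.png.npz');S=np.load('pics/scene0.png.npz')
a=[rect('top',T['p'],.567,.302,.142),rect('scene',S['p'],.568,.302,.142)]
b=[rect('top',T['p'],.4688,.1095,.003,.036),rect('scene',S['p'],.4688,.1095,.003,.036)]
for o in a:
    cv2.circle(o,(150,150),82,(255,0,0),1);cv2.circle(o,(150,150),2,(255,0,0),1)
for o in b: cv2.circle(o,(150,150),121,(255,0,0),1)
cv2.imwrite('pics/rect.png',np.vstack([np.hstack(a),np.hstack(b)])[:,:,::-1])
W=cloud('top',T['d']); i=W[170:186,190:208]
print((i[...,2]*1000).round(0).astype(int))
# cone pips: angular profile of darkness in skirt
p=rect('top',T['p'],.4688,.1095,.003,.036).astype(float)
th=np.radians(np.arange(0,360,3));pr=[]
for t in th:
    rr=np.array([.0265,.0275,.028])/.072*300
    x=150-rr*np.sin(t);y=150-rr*np.cos(t)   # azimuth t: world x=cos->up, y=sin->left
    pr.append(p[y.round().astype(int),x.round().astype(int)].sum(-1).mean())
pr=np.array(pr); f=pr.reshape(4,30)
print(np.c_[np.arange(0,90,3),f.T.round(0)].astype(int))
```

```text
[[                  79                   81                   75                   75                   80                   76                   77
                    84                   83                   84                   84                   85                   86                   87
                    87                   79                   76                   79]
 [                  77                   77                   79                   78                   79                   86                   85
                    87                   84                   87                   88                   89                   87                   86
                    88                   90                   87                   76]
 [                  81                   80                   78                   78                  141                  137                  124
                   126                  126                  142                  144                   85                   88                   86
                    88          
[... 5112 characters left out ...]
 487 495 444 458]
 [  9 525 468 437 511]
 [ 12 540 476 405 491]
 [ 15 474 490 369 425]
 [ 18 433 526 366 383]
 [ 21 457 545 361 325]
 [ 24 474 561 405 355]
 [ 27 512 556 439 490]
 [ 30 529 537 420 545]
 [ 33 500 535 400 513]
 [ 36 498 576 399 483]
 [ 39 496 567 401 443]
 [ 42 501 546 390 395]
 [ 45 513 565 392 418]
 [ 48 508 552 382 445]
 [ 51 529 574 382 457]
 [ 54 526 577 351 423]
 [ 57 474 521 310 358]
 [ 60 378 385 263 278]
 [ 63 348 249 197 215]
 [ 66 417 262 257 198]
 [ 69 496 372 417 286]
 [ 72 470 417 539 402]
 [ 75 423 380 541 472]
 [ 78 463 389 542 506]
 [ 81 516 422 524 516]
 [ 84 527 444 488 482]
 [ 87 546 440 459 474]]<stdin>:18: RuntimeWarning: invalid value encountered in cast
```

View pics/rect.png

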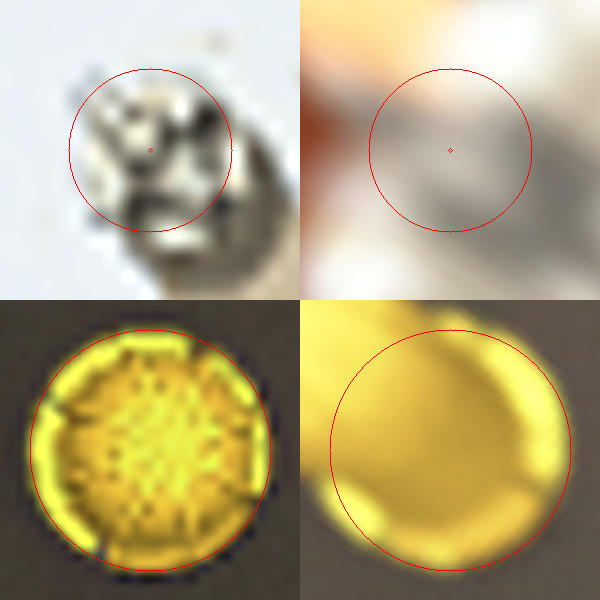

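The pips put the cone's yaw at 64° mod 90. The depth image shows the splines as an X, so I'll fit that angle and the centre.

Run:
```python
from h import *
np.set_printoptions(precision=4,suppress=True)
for n in['top','scene']:
    z=np.load(f'pics/{n}0.png.npz');d=z['d'];cm=env.camera_model(n);K=np.array(cm['K']);R=np.array(cm['R']);t=np.array(cm['t'])
    C=-R.T@t
    W=cloud(n,d);near=(np.hypot(W[...,0]-.567,W[...,1]-.302)<.04)&(W[...,2]>.112)
    near=cv2.dilate(near.astype(np.uint8),np.ones((3,3)))>0
    rr,cc=np.where(near);zo=W[rr,cc,2];ok=np.isfinite(zo);rr,cc,zo=rr[ok],cc[ok],zo[ok]
    D=np.c_[cc,rr,np.ones(len(rr))]@np.linalg.inv(K).T@R
    zs=np.arange(.086,.1505,.0005)[::-1]
    L=(zs[None]-C[2])/D[:,2:]; X=C[0]+L*D[:,:1];Y=C[1]+L*D[:,1:2]
    def cost(x,y,th):
        u=X-x;v=Y-y;a=u*np.cos(th)+v*np.sin(th);b=-u*np.sin(th)+v*np.cos(th);r=np.hypot(u,v)
        h=.0025-np.clip((zs-.138)/.004,0,1)*.001
        ins=((np.abs(a)<h)&(np.abs(b)<.011)|(np.abs(b)<h)&(np.abs(a)<.011))&(zs<.142)
        ins|=(r<.004)&(zs<.150)
        ins|=(r<.012)&(zs<.126)
        ins|=(r<.0125)&(zs<.118)
        ins[:,-1]=True
        zp=zs[ins.argmax(1)]
        return np.minimum(np.abs(zp-zo),.012).mean()
    best=[]
    for x in np.arange(.562,.573,.001):
        for y in np.arange(.297,.307,.001):
            for th in np.radians(np.arange(0,90,5)): best.append((cost(x,y,th),x,y,np.degrees(th)))
    best.sort();x0=best[0]
    b2=sorted((cost(x,y,np.radians(th)),x,y,th) for x in x0[1]+np.arange(-.001,.0011,.0005) for y in x0[2]+np.arange(-.001,.0011,.0005) for th in x0[3]+np.arange(-8,9,2))
    print(n,len(zo));
    for q in b2[:6]:print(np.array(q))
    for k in range(0,90,10): print(k,round(min(q[0] for q in best if abs(q[3]-k)<1)*1e3,2),end=' ')
    print()
```

```text
top 132
[ 0.0029  0.5675  0.302  48.    ]
[ 0.0029  0.567   0.302  50.    ]
[ 0.003   0.5675  0.302  50.    ]
[ 0.003   0.5675  0.302  46.    ]
[ 0.0031  0.5675  0.3025 50.    ]
[ 0.0031  0.567   0.3025 48.    ]
0 5.97 10 5.78 20 5.5 30 4.79 40 3.53 50 2.92 60 4.05 70 4.89 80 5.67 
scene 203
[ 0.003  0.571  0.305 50.   ]
[ 0.003  0.571  0.305 52.   ]
[ 0.003   0.5705  0.3045 50.    ]
[ 0.003   0.5705  0.304  46.    ]
[ 0.003   0.5705  0.3045 46.    ]
[ 0.003   0.5705  0.3045 48.    ]
0 3.85 10 3.76 20 3.74 30 3.46 40 3.11 50 2.96 60 3.16 70 3.27 80 3.51
```

```bash
python3 -m crank '0 0 0 0 0 -0.154 8.54; 0 0 0 0 0 -0.154 8.54; 0 0 0 0 0 -0.153 8.54; 0 0 0 0 0 0 8.54'
```

```text
t: 1.2
ee_pos: [0.2445, 0.4926, 0.4048]
eef_rot: [[-1.0, -0.013, 0.0], [-0.013, 1.0, 0.0], [-0.0, 0.0, -1.0]]
ft_force: [0.1, -0.4, -0.9]
finger_gap: 0.0856
```

```bash
python3 -m crank '-2.5 -4 0 0 0 0 8.54; -2.5 -4.2 0 0 0 0 8.54; -2.5 -4.2 0 0 0 0 8.54; -2.5 -4.2 0 0 0 0 8.54; -2.5 -4.2 0 0 0 0 8.54; -2.5 -4.2 0 0 0 0 8.54; -2.5 -4.2 0 0 0 0 8.54; -2.5 -4.2 0 0 0 0 8.54; -2.5 -4.2 0 0 0 0 8.54; -2.5 -4.2 0 0 0 0 8.54; -2.5 -4.2 0 0 0 0 8.54; -2.5 -4 0 0 0 0 8.54'
```

```text
t: 2.7
ee_pos: [0.5527, -0.0202, 0.4064]
eef_rot: [[-1.0, 0.015, 0.007], [0.015, 1.0, 0.004], [-0.007, 0.004, -1.0]]
ft_force: [0.1, 0.1, 0.2]
finger_gap: 0.0856
```

```bash
python3 -m crank '0.5 1.8 2 0 0 0 8.54; 0 0 4 0 0 0 8.54; 0 0 4 0 0 0 8.54; 0 0 4 0 0 0 8.54; 0 0 0 0 0 0 8.54; 0 0 0 0 0 0 8.54'
python3 - <<'E'
from h import *
for n in ['top','scene']: snap(n,n+'1.png')
print(env.state()['ee_pos'],env.state()['joint_pos'],env.state()['eef_rot'])
E
```

```text
t: 3.45
ee_pos: [0.5529, -0.006, 0.2651]
eef_rot: [[-0.999, 0.037, 0.013], [0.037, 0.999, 0.002], [-0.013, 0.003, -1.0]]
ft_force: [-0.3, -0.7, -0.1]
finger_gap: 0.0857
[ 0.55286628 -0.00603471  0.26535847] [ -8.33317925  26.2328661  -21.97340745  41.0190575    0.24444283
  -6.2233904 ] [[-0.99922589  0.0367662   0.01399556]
 [ 0.03680134  0.99932004  0.00226183]
 [-0.01390288  0.00277514 -0.9998995 ]]
```

```bash
cat >> h.py <<'E'
from scipy.spatial.transform import Rotation as Ro
def delta(pos=None,yaw=180.):
    "tool-frame cm shift and rotvec to reach TCP pos with tool x azimuth yaw, pointing down"
    s=env.state();R=np.array(s['eef_rot']);a=np.radians(yaw)
    Rt=np.array([[np.cos(a),np.sin(a),0],[np.sin(a),-np.cos(a),0],[0,0,-1]])
    w=Ro.from_matrix(R.T@Rt).as_rotvec()
    print('t',s['t'],'pos',np.round(s['ee_pos'],4),'gap',round(s['finger_gap'],4),'F',np.round(s['ft_force'],1),'M',np.round(s['wrist_torque'],2))
    if pos is not None: print('shift cm',np.round(R.T@(np.array(pos)-s['ee_pos'])*100,2),'turn',np.round(w,3))
E
python3 -c "
from h import *
delta([.546,.0,.265])"
python3 - <<'E'
import cv2,numpy as np
a=cv2.imread('pics/top1.png')[130:260,220:380];b=cv2.imread('pics/scene1.png')[170:310,210:380]
cv2.imwrite('pics/g1.png',np.hstack([cv2.resize(a,(400,325)),cv2.resize(b,(395,325))]))
E
```

```text
t 3.55 pos [ 0.5529 -0.006   0.2654] gap 0.0854 F [ 0.5 -0.7 -0.5] M [ 0.01 -0.   -0.01]
shift cm [0.71 0.58 0.03] turn [ 0.003  0.014 -0.037]
```

View pics/g1.png

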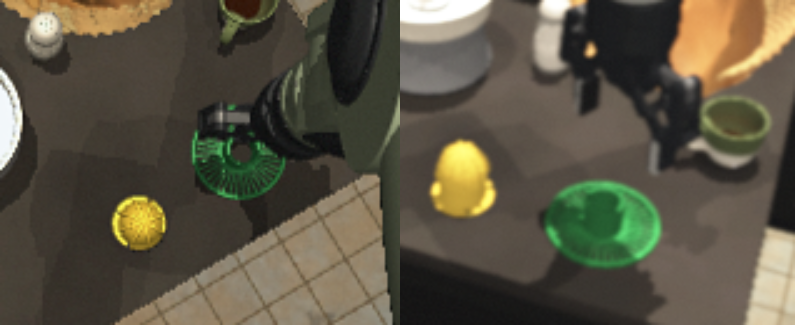

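The fingers are above the sieve, clear of the cup and cone. I'll correct the pose and go down.

```bash
python3 -m crank '0.71 0.58 0 0.003 0.014 -0.037 8.54; 0 0 2 0 0 0 8.54; 0 0 2 0 0 0 8.54; 0 0 0 0 0 0 8.54; 0 0 0 0 0 0 8.54'; python3 -c "
from h import *
delta([.546,.0,.185])"
```

```text
t: 4.18
ee_pos: [0.5472, 0.0014, 0.2308]
eef_rot: [[-1.0, -0.006, 0.007], [-0.006, 1.0, -0.002], [-0.007, -0.002, -1.0]]
ft_force: [0.0, 0.3, -0.3]
finger_gap: 0.0848
t 4.175 pos [0.5472 0.0014 0.2308] gap 0.0848 F [ 0.   0.3 -0.3] M [-0.04 -0.03 -0.03]
shift cm [ 0.15 -0.13  4.58] turn [-0.002  0.007  0.006]
```

```bash
python3 -m crank '0.15 -0.13 2.3 -0.002 0.007 0.006 8.54; 0 0 2.2 0 0 0 8.54; 0 0 0 0 0 0 8.54; 0 0 0 0 0 0 8.54'; python3 -c "
from h import *
delta([.546,.0,.185])"
```

```text
t: 4.68
ee_pos: [0.5482, 0.0, 0.1901]
eef_rot: [[-1.0, -0.002, 0.007], [-0.002, 1.0, -0.001], [-0.007, -0.001, -1.0]]
ft_force: [-0.3, 0.9, -0.5]
finger_gap: 0.0852
t 4.675 pos [0.5482 0.     0.1901] gap 0.0852 F [-0.3  0.9 -0.5] M [-0.05 -0.03  0.04]
shift cm [ 0.22 -0.    0.51] turn [-0.001  0.007  0.002]
```

```bash
python3 -m crank '0.22 0 0.4 0 0.007 0 8.54; 0.05 0 0 0 0.003 0 8.54; 0 0 0 0 0 0 5;0 0 0 0 0 0 4;0 0 0 0 0 0 3; 0 0 0 0 0 0 3; 0 0 0 0 0 0 3; 0 0 0 0 0 0 3; 0 0 0 0 0 0 3'; python3 -c "
from h import *
delta([.546,.0,.185])"
```

```text
t: 5.8
ee_pos: [0.5465, -0.0, 0.1888]
eef_rot: [[-1.0, -0.002, 0.001], [-0.002, 1.0, -0.001], [-0.001, -0.001, -1.0]]
ft_force: [0.5, -0.5, 1.5]
finger_gap: 0.0349
t 5.8 pos [ 0.5465 -0.      0.1888] gap 0.0349 F [ 0.5 -0.5  1.5] M [-0.01  0.02  0.  ]
shift cm [0.05 0.   0.38] turn [-0.001  0.001  0.002]
```

```bash
python3 -m crank '0 0 -3 0 0 0 3; 0 0 -4 0 0 0 3; 0 0 -4 0 0 0 3; 0 0 -4 0 0 0 3; 0 0 0 0 0 0 3'
python3 - <<'E'
from h import *
delta([.546,0,.36])
snap('top','top2.png');snap('scene','scene2.png')
a=cv2.imread('pics/top2.png')[130:260,220:380];b=cv2.imread('pics/scene2.png')[130:270,210:380]
cv2.imwrite('pics/g2.png',np.hstack([cv2.resize(a,(400,325)),cv2.resize(b,(395,325))]))
E
```

```text
t: 6.42
ee_pos: [0.5457, 0.0002, 0.3411]
eef_rot: [[-1.0, -0.002, -0.004], [-0.002, 1.0, -0.001], [0.004, -0.001, -1.0]]
ft_force: [-0.5, 0.4, -0.8]
finger_gap: 0.0351
t 6.425 pos [5.457e-01 2.000e-04 3.411e-01] gap 0.0351 F [-0.5  0.4 -0.8] M [ 0.02 -0.08 -0.02]
shift cm [-0.03 -0.02 -1.89] turn [-0.001 -0.004  0.002]
```

View pics/g2.png

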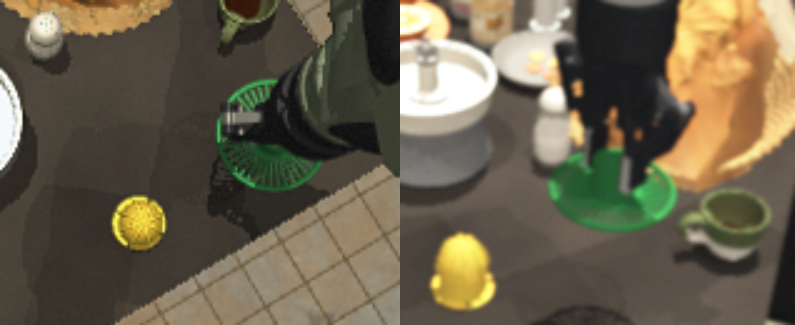

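```bash
cat >> h.py <<'E'
def sieverim(fn,n,zb):
    "outer-rim circle of sieve with underside at height zb, points with measured z near it"
    z=np.load('pics/'+fn+'.npz');p,d=z['p'],z['d'];W=cloud(n,d)
    hsv=cv2.cvtColor(p,cv2.COLOR_RGB2HSV);H,S=hsv[...,0],hsv[...,1]
    m=(H>45)&(H<85)&(S>120)&(W[...,2]>zb-.012)&(W[...,2]<zb+.012)
    q=W[m]; q=q[np.hypot(q[:,0]-np.median(q[:,0]),q[:,1]-np.median(q[:,1]))<.09]
    zz=np.median(q[:,2]); A=np.c_[q[:,:2]-q[:,:2].mean(0),np.ones(len(q))]
    pl=np.linalg.lstsq(A,q[:,2],rcond=None)[0]
    # outline only: hull points via rays at zb+.004
    cm=env.camera_model(n);K=np.array(cm['K']);R=np.array(cm['R']);t=np.array(cm['t']);C=-R.T@t
    mm=m&(np.hypot(W[...,0]-np.median(q[:,0]),W[...,1]-np.median(q[:,1]))<.09)
    rr,cc=np.where(mm);h=cv2.convexHull(np.c_[cc,rr].astype(np.int32))[:,0].astype(float)
    D=(np.linalg.inv(K)@np.c_[h,np.ones(len(h))].T).T@R
    O=C+D*((zb+.004-C[2])/D[:,2])[:,None]
    print(n,len(q),'z',zz,'slope',pl[:2],'rim',cfit(O[:,:2],.0515))
E
python3 - <<'E'
from h import *
np.set_printoptions(precision=4,suppress=True)
sieverim('top2.png','top',.152);sieverim('scene2.png','scene',.152)
sieverim('top0.png','top',.0);sieverim('scene0.png','scene',.0)
E
python3 -m crank '0 1 -2 0 0 0 3; 0 2 -2 0 0 0 3; -0.3 4 0 0 0 0 3; -0.4 4 0 0 0 0 3; -0.4 4 0 0 0 0 3; -0.4 4 0 0 0 0 3; -0.3 4 0 0 0 0 3; -0.2 3 0 0 0 0 3; 0 2 0 0 0 0 3; 0 0 0 0 0 0 3; 0 0 0 0 0 0 3'; python3 -c "
from h import *
delta([.5685,.3025,.37])"
```

```text
top 333 z 0.15573313243932532 slope [-0.0083  0.0146] rim (array([ 0.5441, -0.0015]), np.float64(0.000379035809783617))
scene 663 z 0.15492932200966295 slope [-0.0313 -0.0104] rim (array([0.5449, 0.0003]), np.float64(0.0011696450803079458))
top 552 z 0.002885094580692977 slope [-0.0031  0.0051] rim (array([ 0.5452, -0.0002]), np.float64(0.00034135644849163084))
scene 1041 z 0.0038775060663005004 slope [-0.0028 -0.0002] rim (array([0.5477, 0.0025]), np.float64(0.0005754818584868511))
t: 7.9
ee_pos: [0.5602, 0.2867, 0.3561]
eef_rot: [[-0.999, 0.002, -0.044], [0.003, 1.0, -0.007], [0.044, -0.007, -0.999]]
ft_force: [0.8, -1.4, -0.8]
finger_gap: 0.0347
t 7.9 pos [0.5602 0.2867 0.3561] gap 0.0347 F [ 0.8 -1.4 -0.8] M [ 0.01 -0.04 -0.06]
shift cm [-0.77  1.57 -1.43] turn [-0.007 -0.044 -0.002]
```

```bash
python3 -m crank '-0.87 1.6 0 -0.007 -0.044 -0.002 3; 0 0 0 0 0 0 3; 0 0 0 0 0 0 3'; python3 -c "
from h import *
delta([.5695,.303,.356])"
```

```text
t: 8.28
ee_pos: [0.569, 0.2993, 0.3552]
eef_rot: [[-1.0, 0.005, -0.002], [0.005, 1.0, -0.002], [0.002, -0.002, -1.0]]
ft_force: [0.5, -0.1, -1.1]
finger_gap: 0.035
t 8.275 pos [0.569  0.2993 0.3552] gap 0.035 F [ 0.5 -0.1 -1.1] M [ 0.01 -0.03 -0.02]
shift cm [-0.05  0.37 -0.08] turn [-0.002 -0.002 -0.005]
```

```bash
python3 -m crank '-0.05 0.4 0 -0.002 -0.002 -0.005 3; 0 0 0 0 0 0 3'
python3 - <<'E'
from h import *
np.set_printoptions(precision=4,suppress=True)
delta([.5695,.303,.356])
snap('top','top3.png');snap('scene','scene3.png')
sieverim('top3.png','top',.166);sieverim('scene3.png','scene',.166)
a=cv2.imread('pics/top3.png')[110:240,130:290];b=cv2.imread('pics/scene3.png')[90:230,140:310]
cv2.imwrite('pics/g3.png',np.hstack([cv2.resize(a,(400,325)),cv2.resize(b,(395,325))]))
E
```

```text
t: 8.52
ee_pos: [0.5695, 0.3022, 0.3554]
eef_rot: [[-1.0, 0.001, -0.001], [0.001, 1.0, -0.001], [0.001, -0.001, -1.0]]
ft_force: [0.7, -0.7, -1.1]
finger_gap: 0.0349
t 8.525 pos [0.5695 0.3022 0.3554] gap 0.0349 F [ 0.7 -0.7 -1.1] M [ 0.03 -0.08  0.01]
shift cm [ 0.    0.08 -0.06] turn [-0.001 -0.001 -0.001]
top 35 z 0.17039964107424196 slope [ 0.0022 -0.0153] rim (array([0.5682, 0.3023]), np.float64(0.0008436498537547886))
scene 392 z 0.17081762720824062 slope [-0.0199 -0.0196] rim (array([0.5711, 0.3042]), np.float64(0.00210399445387518))
```

View pics/g3.png

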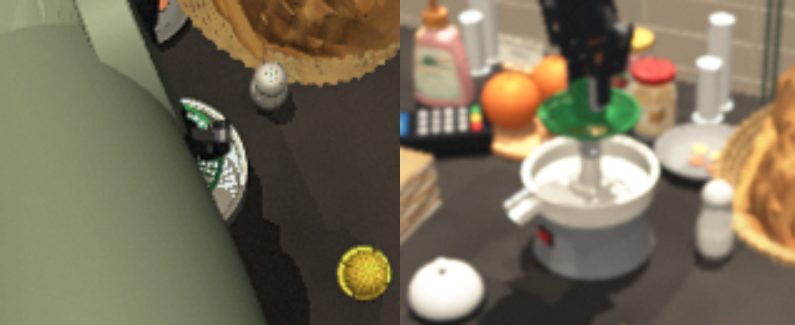

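The scene view shows the sieve centred over the shaft, and both cameras agree to within 1 mm. Lowering now.

```bash
python3 -m crank '0 0.05 1.2 0 0 0 3; 0 0 1.2 0 0 0 3;0 0 1.2 0 0 0 3; 0 0 0 0 0 0 3'; python3 -c "
from h import *
delta([.5693,.303,.275])"
```

```text
t: 9.12
ee_pos: [0.5689, 0.3025, 0.3155]
eef_rot: [[-1.0, 0.001, -0.003], [0.001, 1.0, -0.002], [0.003, -0.002, -1.0]]
ft_force: [-0.0, -1.0, -1.1]
finger_gap: 0.0348
t 9.125 pos [0.5689 0.3025 0.3155] gap 0.0348 F [-0.  -1.  -1.1] M [ 0.01 -0.03  0.01]
shift cm [-0.05  0.05  4.05] turn [-0.002 -0.003 -0.001]
```

```bash
python3 -m crank '-0.03 0.02 0.8 -0.002 -0.003 0 3; 0 0 0.6 0 0 0 3; 0 0 0 0 0 0 3'; python3 -c "
from h import *
delta([.5693,.303,.275])"; python3 -m crank '0 0 0.6 0 0 0 3; 0 0 0.6 0 0 0 3; 0 0 0 0 0 0 3';  python3 -c "
from h import *
delta([.5693,.303,.275])"
```

```text
t: 9.5
ee_pos: [0.5693, 0.3028, 0.3007]
eef_rot: [[-1.0, 0.001, 0.001], [0.001, 1.0, 0.0], [-0.001, 0.0, -1.0]]
ft_force: [0.5, -0.8, 0.0]
finger_gap: 0.035
t 9.5 pos [0.5693 0.3028 0.3007] gap 0.035 F [ 0.5 -0.8  0. ] M [ 0.01 -0.02  0.08]
shift cm [0.01 0.02 2.57] turn [ 0.     0.001 -0.001]
t: 9.88
ee_pos: [0.5695, 0.3029, 0.2883]
eef_rot: [[-1.0, 0.001, 0.001], [0.001, 1.0, 0.001], [-0.001, 0.001, -1.0]]
ft_force: [0.5, 0.5, -0.8]
finger_gap: 0.0351
t 9.875 pos [0.5695 0.3029 0.2883] gap 0.0351 F [ 0.5  0.5 -0.8] M [-0.   -0.04  0.01]
shift cm [0.02 0.01 1.33] turn [ 0.001  0.001 -0.001]
```

No contact forces, and it's threaded over the post. Going on down to the seat.

```bash
python3 -m crank '0 0 0.6 0 0 0 3; 0 0 0.5 0 0 0 3; 0 0 0.2 0 0 0 3; 0 0 0.2 0 0 0 3'; python3 -c "
from h import *
delta([.5693,.303,.275])"
```

```text
t: 10.38
ee_pos: [0.5696, 0.303, 0.2747]
eef_rot: [[-1.0, 0.001, 0.003], [0.001, 1.0, 0.001], [-0.003, 0.001, -1.0]]
ft_force: [-7.2, -3.6, 20.9]
finger_gap: 0.0349
t 10.375 pos [0.5696 0.303  0.2747] gap 0.0349 F [-7.2 -3.6 20.9] M [-0.71  1.58 -0.02]
shift cm [ 0.03  0.   -0.03] turn [ 0.001  0.003 -0.001]
```

```bash
python3 -m crank '0 0 -0.05 0 0 0 3; 0 0 0 0 0 0 5; 0 0 0 0 0 0 5.5; 0 0 0 0 0 0 5.5; 0 0 0 0 0 0 5.5; 0 0 -0.5 0 0 0 5.5; 0 0 -3 0 0 0 5.5; 0 0 -4 0 0 0 5.5; 0 0 -4 0 0 0 6; 0 0 0 0 0 0 8.54'; python3 -c "
from h import *
delta([.4688,.11,.36])"
```

```text
t: 11.62
ee_pos: [0.5694, 0.3028, 0.3943]
eef_rot: [[-1.0, 0.001, 0.003], [0.001, 1.0, 0.001], [-0.003, 0.001, -1.0]]
ft_force: [0.9, 0.1, -1.2]
finger_gap: 0.076
t 11.625 pos [0.5694 0.3028 0.3943] gap 0.076 F [ 0.9  0.1 -1.2] M [-0.   -0.02 -0.03]
shift cm [ 10.05 -19.29   3.38] turn [ 0.001  0.003 -0.001]
```

```bash
python3 -m crank '1 -2 0 0 0 0 8.54; 2 -4 0 0 0 0 8.54; 2 -4 0 0 0 0 8.54; 2 -4 0 0 0 0 8.54; 1.5 -3 0 0 0 0 8.54; 0.5 -1 0 0 0 0 8.54; 0 0 0 0 0 0 8.54; 0 0 0 0 0 0 8.54'
python3 - <<'E'
from h import *
np.set_printoptions(precision=4,suppress=True)
delta([.4695,.11,.25])
snap('top','top4.png');snap('scene','scene4.png')
sieverim('top4.png','top',.086);sieverim('scene4.png','scene',.086)
a=cv2.imread('pics/top4.png')[110:240,130:290];b=cv2.imread('pics/scene4.png')[120:260,150:320]
cv2.imwrite('pics/g4.png',np.hstack([cv2.resize(a,(400,325)),cv2.resize(b,(395,325))]))
E
```

```text
t: 12.62
ee_pos: [0.4759, 0.119, 0.3901]
eef_rot: [[-1.0, -0.001, 0.0], [-0.001, 1.0, 0.001], [-0.0, 0.001, -1.0]]
ft_force: [0.4, 0.5, 0.6]
finger_gap: 0.0853
t 12.625 pos [0.4759 0.119  0.3901] gap 0.0853 F [0.4 0.5 0.6] M [-0.01  0.01 -0.03]
shift cm [ 0.64 -0.91 14.01] turn [0.001 0.    0.001]
top 314 z 0.08979465104737383 slope [-0.0057 -0.002 ] rim (array([0.5694, 0.3018]), np.float64(0.0008997434926403742))
scene 276 z 0.08995849250532237 slope [-0.0458 -0.0645] rim (array([0.5751, 0.3099]), np.float64(0.011482712926435667))
```

View pics/g4.png

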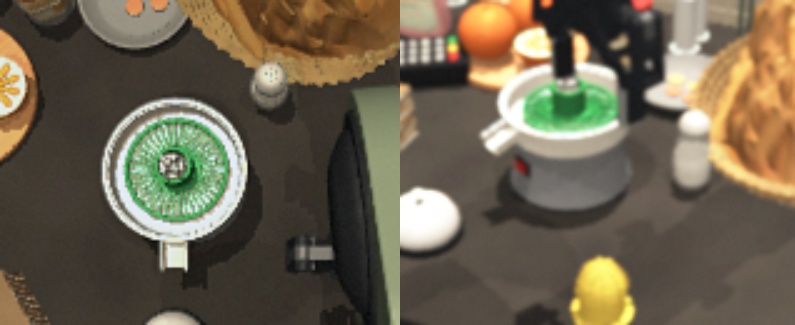

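The sieve is home round the shaft (level, plate top at z≈0.09). I'll rerun the spline fit on this new image and move to the cone.

```bash
python3 - <<'E'
from h import *
np.set_printoptions(precision=4,suppress=True)
n='top'
cm=env.camera_model(n);K=np.array(cm['K']);R=np.array(cm['R']);t=np.array(cm['t']);C=-R.T@t
tot={}
for fn in['top0','top4']:
    z=np.load(f'pics/{fn}.png.npz');d=z['d']
    W=cloud(n,d);near=(np.hypot(W[...,0]-.5675,W[...,1]-.302)<.014)&(W[...,2]>.12)
    near=cv2.dilate(near.astype(np.uint8),np.ones((3,3)))>0
    rr,cc=np.where(near);zo=W[rr,cc,2];ok=np.isfinite(zo);rr,cc,zo=rr[ok],cc[ok],zo[ok]
    D=np.c_[cc,rr,np.ones(len(rr))]@np.linalg.inv(K).T@R
    zs=np.arange(.112,.1505,.0005)[::-1]
    L=(zs[None]-C[2])/D[:,2:]; X=C[0]+L*D[:,:1];Y=C[1]+L*D[:,1:2]
    def cost(x,y,th):
        u=X-x;v=Y-y;a=u*np.cos(th)+v*np.sin(th);b=-u*np.sin(th)+v*np.cos(th);r=np.hypot(u,v)
        h=.0025-np.clip((zs-.138)/.004,0,1)*.001
        ins=((np.abs(a)<h)&(np.abs(b)<.011)|(np.abs(b)<h)&(np.abs(a)<.011))&(zs<.142)
        ins|=(r<.004)&(zs<.150); ins|=(r<.012)&(zs<.126); ins|=(r<.0125)&(zs<.118); ins[:,-1]=True
        return np.minimum(np.abs(zs[ins.argmax(1)]-zo),.008).mean()*1e3
    g={th:min((cost(x,y,np.radians(th)),x,y) for x in np.arange(.5655,.5700,.0005) for y in np.arange(.300,.305,.0005)) for th in range(36,66,2)}
    print(fn,len(zo))
    for th in g: print(th,np.round(g[th],4))
E
python3 -m crank '0.6 -0.9 1 0 0 0 8.54; 0 0 4 0 0 0 8.54; 0 0 4 0 0 0 8.54; 0 0 4 0 0 0 8.54; 0 0 0 0 0 0 8.54; 0 0 0 0 0 0 8.54'; python3 -c "
from h import *
delta([.4695,.11,.181])"
```

```text
top0 116
36 [4.2514 0.568  0.3025]
38 [4.1074 0.568  0.302 ]
40 [3.9762 0.568  0.3025]
42 [3.8536 0.568  0.3025]
44 [3.8347 0.568  0.3025]
46 [3.6143 0.568  0.302 ]
48 [3.6196 0.568  0.3025]
50 [3.5746 0.5675 0.3025]
52 [3.6873 0.568  0.3025]
54 [3.7639 0.568  0.302 ]
56 [3.9772 0.568  0.3025]
58 [4.0694 0.568  0.303 ]
60 [4.1902 0.568  0.3025]
62 [4.319  0.5685 0.303 ]
64 [4.4293 0.568  0.303 ]
top4 116
36 [3.943  0.5685 0.302 ]
38 [3.818 0.568 0.302]
40 [3.6275 0.5685 0.302 ]
42 [3.573 0.568 0.302]
44 [3.4645 0.5675 0.302 ]
46 [3.2127 0.568  0.302 ]
48 [3.0755 0.5675 0.302 ]
50 [3.1517 0.5675 0.302 ]
52 [3.2656 0.568  0.302 ]
54 [3.3759 0.568  0.302 ]
56 [3.5554 0.5675 0.302 ]
58 [3.6862 0.5675 0.302 ]
60 [3.845  0.568  0.3025]
62 [3.9606 0.568  0.302 ]
64 [4.1053 0.5675 0.302 ]
t: 13.48
ee_pos: [0.4694, 0.1103, 0.2558]
eef_rot: [[-1.0, -0.005, 0.001], [-0.005, 1.0, 0.001], [-0.001, 0.001, -1.0]]
ft_force: [-0.6, 0.1, -0.1]
finger_gap: 0.0853
t 13.475 pos [0.4694 0.1103 0.2558] gap 0.0853 F [-0.6  0.1 -0.1] M [ 0.01 -0.01 -0.01]
shift cm [-0.01 -0.03  7.48] turn [0.001 0.001 0.005]
```

```bash
python3 -m crank '0 0 2.5 0 0 0.005 8.54; 0 0 2.5 0 0 0 8.54; 0 0 2 0 0 0 8.54; 0 0 0.3 0 0 0 8.54; 0 0 0 0 0 0 6; 0 0 0 0 0 0 4; 0 0 0 0 0 0 4; 0 0 0 0 0 0 4; 0 0 0 0 0 0 4; 0 0 0 0 0 0 4'; python3 -c "
from h import *
delta([.4695,.11,.181])"
```

```text
t: 14.72
ee_pos: [0.4761, 0.1109, 0.1925]
eef_rot: [[-1.0, -0.001, 0.02], [-0.001, 1.0, 0.002], [-0.02, 0.002, -1.0]]
ft_force: [0.1, 0.0, -1.7]
finger_gap: 0.0428
t 14.725 pos [0.4761 0.1109 0.1925] gap 0.0428 F [ 0.1  0.  -1.7] M [-0.03  0.03  0.01]
shift cm [ 0.68 -0.09  1.13] turn [0.002 0.02  0.001]
```

```bash
python3 -m crank '0 0 0 0 0 0 6; 0 0 0 0 0 0 7; 0 0 0 0 0 0 7; 0.65 -0.1 0.5 0 0.02 0 7; 0 0 0 0 0 0 7'; python3 -c "
from h import *
delta([.4695,.11,.185])"
```

```text
t: 15.35
ee_pos: [0.4691, 0.1098, 0.1868]
eef_rot: [[-1.0, -0.001, -0.002], [-0.001, 1.0, 0.002], [0.002, 0.002, -1.0]]
ft_force: [0.1, -0.4, -0.4]
finger_gap: 0.0703
t 15.35 pos [0.4691 0.1098 0.1868] gap 0.0703 F [ 0.1 -0.4 -0.4] M [-0.05 -0.02 -0.  ]
shift cm [-0.04  0.01  0.18] turn [ 0.002 -0.002  0.001]
```

```bash
python3 -m crank '0 0.1 0.1 0 0 -0.17 7; 0 0 0 0 0 -0.17 7; 0 0 0 0 0 -0.17 7; 0 0 0 0 0 -0.17 7; 0 0 0 0 0 -0.17 7; 0 0 0 0 0 -0.17 7; 0 0 0 0 0 -0.17 7; 0 0 0 0 0 -0.17 7; 0 0 0 0 0 -0.17 7; 0 0 0 0 0 0 7'; python3 -c "
from h import *
delta([.4695,.1105,.185],270)"
```

```text
t: 16.6
ee_pos: [0.4687, 0.1107, 0.185]
eef_rot: [[0.009, -1.0, -0.003], [-1.0, -0.009, 0.002], [-0.002, 0.003, -1.0]]
ft_force: [-0.2, -0.7, -0.9]
finger_gap: 0.0701
t 16.6 pos [0.4687 0.1107 0.185 ] gap 0.0701 F [-0.2 -0.7 -0.9] M [-0.    0.06 -0.07]
shift cm [ 0.02 -0.07 -0.  ] turn [0.003 0.002 0.009]
```

```bash
python3 -m crank '0 0 0.1 0.003 0.002 0.009 7; 0 0 0 0 0 0 5; 0 0 0 0 0 0 4; 0 0 0 0 0 0 4; 0 0 0 0 0 0 4; 0 0 0 0 0 0 4; 0 0 0 0 0 0 4'
python3 - <<'E'
from h import *
delta([.4695,.1105,.185],270)
E
python3 -m crank '0 0 -2 0 0 0 4; 0 0 -4 0 0 0 4; 0 0 -4 0 0 0 4; 0 0 -4 0 0 0 4; 0 0 0 0 0 0 4; 0 0 0 0 0 0 4'
python3 - <<'E'
from h import *
delta([.4695,.1105,.325],270)
snap('top','top5.png');snap('scene','scene5.png')
a=cv2.imread('pics/top5.png')[150:280,200:360];b=cv2.imread('pics/scene5.png')[130:270,150:320]
cv2.imwrite('pics/g5.png',np.hstack([cv2.resize(a,(400,325)),cv2.resize(b,(395,325))]))
E
```

```text
t: 17.48
ee_pos: [0.4689, 0.1108, 0.1845]
eef_rot: [[-0.007, -1.0, 0.001], [-1.0, 0.007, -0.0], [0.0, -0.001, -1.0]]
ft_force: [-1.1, 0.6, 0.9]
finger_gap: 0.0435
t 17.475 pos [0.4689 0.1108 0.1845] gap 0.0435 F [-1.1  0.6  0.9] M [-0.05  0.05  0.07]
shift cm [ 0.03 -0.06 -0.05] turn [-0.001 -0.    -0.007]
t: 18.23
ee_pos: [0.4675, 0.1106, 0.3261]
eef_rot: [[-0.008, -1.0, -0.005], [-1.0, 0.008, -0.001], [0.001, 0.005, -1.0]]
ft_force: [0.1, 0.6, -1.4]
finger_gap: 0.0438
t 18.225 pos [0.4675 0.1106 0.3261] gap 0.0438 F [ 0.1  0.6 -1.4] M [-0.03 -0.02  0.  ]
shift cm [ 0.01 -0.2   0.11] turn [ 0.005 -0.001 -0.008]
```

View pics/g5.png

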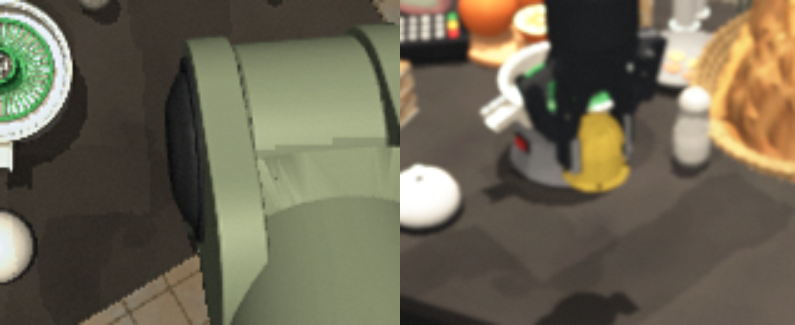

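Run:
```python
from h import *
np.set_printoptions(precision=4,suppress=True)
def rect(n,p,cx,cy,z,half=.036,N=380):
    cm=env.camera_model(n);K=np.array(cm['K']);R=np.array(cm['R']);t=np.array(cm['t'])
    v=np.linspace(-half,half,N); X=cx-v[:,None]+0*v[None]; Y=cy-v[None]+0*v[:,None]
    P=np.stack([X,Y,X*0+z],-1)@R.T+t; q=P@K.T; q=q[...,:2]/q[...,2:]
    return cv2.remap(p,q[...,0].astype(np.float32),q[...,1].astype(np.float32),cv2.INTER_CUBIC)
o=rect('scene',np.load('pics/scene5.png.npz')['p'],.4675,.1106,.1435)
o0=rect('scene',np.load('pics/scene0.png.npz')['p'],.4688,.1095,.0015)
for q in(o,o0):
    cv2.circle(q,(190,190),int(.029/.072*380),(255,0,0),1)
    for k in range(4):
        a=np.radians((48.7+15.3)+90*k); cv2.circle(q,(int(190-153*1.1*np.sin(a)),int(190-153*1.1*np.cos(a))),3,(0,0,255),-1)
cv2.imwrite('pics/r5.png',np.hstack([o,o0])[:,:,::-1])
n='scene';z=np.load('pics/scene5.png.npz');W=cloud(n,z['d']);hsv=cv2.cvtColor(z['p'],cv2.COLOR_RGB2HSV)
m=(hsv[...,0]>18)&(hsv[...,0]<38)&(hsv[...,1]>110)&(np.hypot(W[...,0]-.4675,W[...,1]-.1106)<.05)&(W[...,2]>.13)&(W[...,2]<.21)
print(m.sum(),np.percentile(W[m][:,2],[1,50,99]))
```

```text
648 [0.1438 0.1741 0.2035]
```

View pics/r5.png

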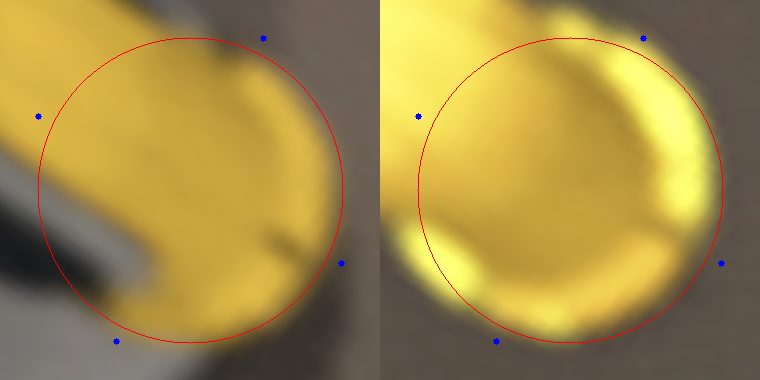

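Run:
```python
from h import *
np.set_printoptions(precision=4,suppress=True,linewidth=200)
def samp(fn,cx,cy,z,rad,th):
    p=np.load(f'pics/{fn}.npz')['p'];cm=env.camera_model('scene');K=np.array(cm['K']);R=np.array(cm['R']);t=np.array(cm['t'])
    a=np.radians(th);P=np.stack([cx+rad*np.cos(a),cy+rad*np.sin(a),a*0+z],-1)@R.T+t;q=P@K.T;q=q[:,:2]/q[:,2:]
    return cv2.remap(p,q[:,:1].astype(np.float32),q[:,1:].astype(np.float32),cv2.INTER_CUBIC)[:,0].astype(float).sum(-1)
th=np.arange(200,290,3.)
for fn,cx,cy,z in(('scene0.png',.4695,.1105,.003),('scene5.png',.4690,.1115,.1445)):
    print(fn)
    for r in(.024,.025,.026,.027,.028): print(r,samp(fn,cx,cy,z,r,th).astype(int))
print(th.astype(int))
a=np.load('pics/scene0.png.npz')['p'][228:270,216:258];
cm=env.camera_model('scene');K=np.array(cm['K']);R=np.array(cm['R']);t=np.array(cm['t'])
u=K@(R@np.array([.4675,.1106,.1435])+t);u=u[:2]/u[2];print(u)
c,r=int(u[0]),int(u[1]);b=np.load('pics/scene5.png.npz')['p'][r-28:r+22,c-25:c+25]
cv2.imwrite('pics/r6.png',np.hstack([cv2.resize(x,(390,390),interpolation=cv2.INTER_CUBIC) for x in(a,b)])[:,:,::-1])
```

```text
scene0.png
0.024 [522 523 526 520 516 516 519 522 524 526 527 517 493 458 419 400 418 468 525 581 613 623 627 623 624 614 607 614 627 636]
0.025 [506 503 494 486 491 496 504 506 504 506 505 495 471 442 408 395 417 463 514 566 600 621 625 618 616 614 610 612 629 636]
0.026 [469 459 448 448 455 459 466 463 463 458 456 449 431 406 382 377 405 452 494 541 570 601 609 602 587 601 599 600 623 630]
0.027 [409 410 401 398 398 404 415 410 413 408 405 400 386 367 350 354 377 417 458 502 528 552 560 564 546 552 564 571 581 611]
0.028 [356 350 344 335 337 348 362 364 359 351 346 344 339 325 321 329 352 378 404 448 477 484 490 483 488 478 499 506 523 548]
scene5.png
0.024 [459 464 469 475 479 479 477 473 470 446 406 355 326 336 382 432 457 471 469 472 473 469 465 467 467 470 472 473 471 475]
0.025 [464 466 473 480 484 483 478 472 467 444 406 352 320 333 380 435 455 469 468 467 461 456 459 459 460 458 467 463 462 465]
0.026 [464 465 472 480 482 479 473 472 463 443 409 355 326 341 386 429 444 450 452 451 446 438 440 444 444 444 450 449 444 435]
0.027 [457 458 462 466 476 476 468 465 453 431 404 354 327 346 388 419 428 429 424 419 424 419 415 416 422 429 421 425 412 405]
0.028 [437 434 438 453 467 464 450 437 425 405 380 341 318 337 373 396 402 402 394 386 387 392 388 387 393 398 393 387 384 370]
[200 203 206 209 212 215 218 221 224 227 230 233 236 239 242 245 248 251 254 257 260 263 266 269 272 275 278 281 284 287]
[234.3842 203.2192]
```

View pics/r6.png

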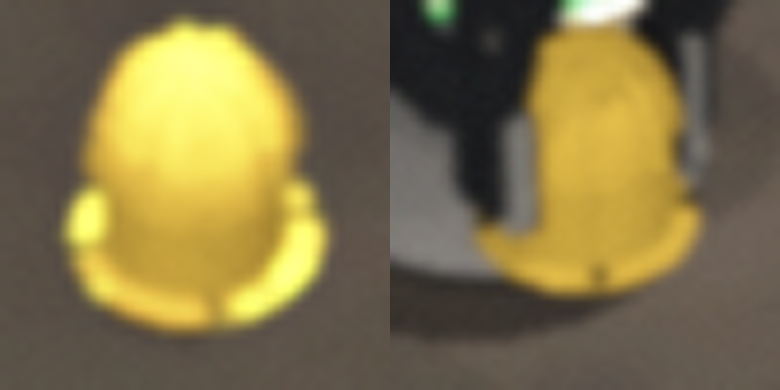

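```bash
python3 -m crank '0 0 -3 0 0 0 4; -1 -0.5 -3 0 0 0.06 4; -3 -1.5 -0.5 0 0 0.065 4; -4 -2 0 0 0 0 4; -4 -2 0 0 0 0 4; -3.5 -2 0 0 0 0 4; -2 -1 0 0 0 0 4; -1 -0.5 0 0 0 0 4; 0 0 0 0 0 0 4; 0 0 0 0 0 0 4'; python3 -c "
from h import *
delta([.569,.3028,.352],262)"
```

```text
t: 19.58
ee_pos: [0.5847, 0.2862, 0.3741]
eef_rot: [[-0.139, -0.99, -0.031], [-0.99, 0.14, -0.008], [0.012, 0.03, -0.999]]
ft_force: [-0.9, 1.2, -1.7]
finger_gap: 0.0439
t 19.575 pos [0.5847 0.2862 0.3741] gap 0.0439 F [-0.9  1.2 -1.7] M [ 0.    0.   -0.05]
shift cm [-1.45  1.72  2.25] turn [ 0.03  -0.012 -0.   ]
```

```bash
python3 -m crank '-1.45 1.72 0.5 0.03 -0.012 0 4; 0 0 0 0 0 0 4; 0 0 0 0 0 0 4'; python3 -c "
from h import *
delta([.569,.3028,.350],262)"
```

```text
t: 19.95
ee_pos: [0.5688, 0.3005, 0.3701]
eef_rot: [[-0.143, -0.99, 0.001], [-0.99, 0.143, -0.001], [0.001, -0.001, -1.0]]
ft_force: [0.2, -0.1, -0.4]
finger_gap: 0.0437
t 19.95 pos [0.5688 0.3005 0.3701] gap 0.0437 F [ 0.2 -0.1 -0.4] M [-0.07 -0.    0.04]
shift cm [-0.24  0.02  2.01] turn [-0.001 -0.001 -0.003]
```

```bash
python3 -m crank '-0.24 0.02 1 -0.001 -0.001 -0.003 4; 0 0 0.5 0 0 0 4; 0 0 0 0 0 0 4'
python3 - <<'E'
from h import *
delta([.569,.3028,.350],262)
snap('scene','scene6.png')
b=cv2.imread('pics/scene6.png')[90:190,165:285]
cv2.imwrite('pics/g6.png',cv2.resize(b,(720,600),interpolation=cv2.INTER_CUBIC))
E
```

```text
t: 20.32
ee_pos: [0.5697, 0.3016, 0.3541]
eef_rot: [[-0.141, -0.99, -0.0], [-0.99, 0.141, -0.0], [0.0, 0.0, -1.0]]
ft_force: [0.1, 0.4, -1.0]
finger_gap: 0.0437
t 20.325 pos [0.5697 0.3016 0.3541] gap 0.0437 F [ 0.1  0.4 -1. ] M [0.   0.02 0.01]
shift cm [-0.1   0.09  0.41] turn [ 0.    -0.    -0.002]
```

View pics/g6.png

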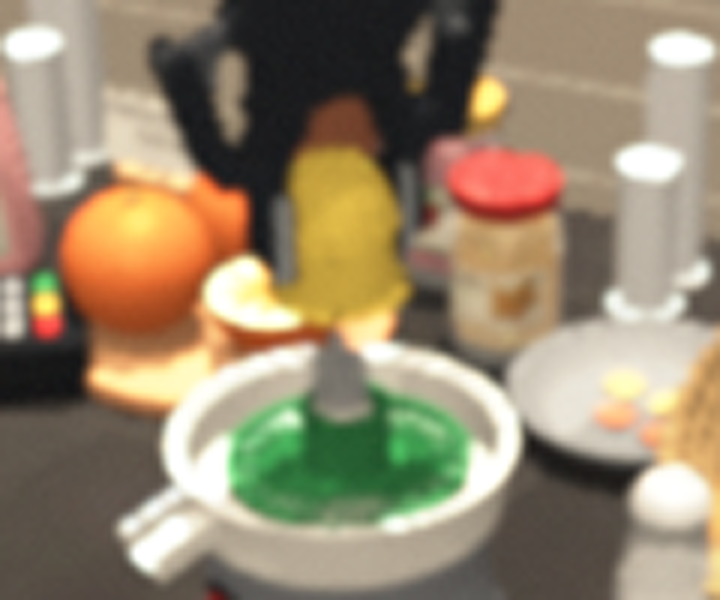

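The cone sits centred above the pin. Lowering in small steps while watching the force.

```bash
python3 -m crank '-0.1 0.07 0.8 0 0 -0.002 4; 0 0 0.7 0 0 0 4; 0 0 0 0 0 0 4'; python3 -c "
from h import *
delta([.569,.3028,.3105],262)"
```

```text
t: 20.75
ee_pos: [0.5693, 0.3028, 0.3381]
eef_rot: [[-0.139, -0.99, -0.0], [-0.99, 0.139, -0.0], [0.0, 0.0, -1.0]]
ft_force: [0.7, -0.1, -1.6]
finger_gap: 0.0439
t 20.75 pos [0.5693 0.3028 0.3381] gap 0.0439 F [ 0.7 -0.1 -1.6] M [-0.07 -0.01 -0.03]
shift cm [0.   0.02 2.76] turn [ 0. -0. -0.]
```

```bash
python3 -m crank '0 0.02 0.4 0 0 0 4; 0 0 0.3 0 0 0 4; 0 0 0 0 0 0 4'; python3 -c "
from h import *
delta([.569,.3028,.3105],262)"; python3 -m crank '0 0 0.3 0 0 0 4; 0 0 0.15 0 0 0 4'; python3 -c "
from h import *
delta([.569,.3028,.3105],262)"
```

```text
t: 21.12
ee_pos: [0.5691, 0.3029, 0.3307]
eef_rot: [[-0.139, -0.99, 0.0], [-0.99, 0.139, -0.0], [0.0, -0.0, -1.0]]
ft_force: [0.5, -0.7, -0.7]
finger_gap: 0.0437
t 21.125 pos [0.5691 0.3029 0.3307] gap 0.0437 F [ 0.5 -0.7 -0.7] M [-0.   -0.02  0.01]
shift cm [0.01 0.01 2.02] turn [-0. -0. -0.]
t: 21.38
ee_pos: [0.5692, 0.303, 0.3263]
eef_rot: [[-0.139, -0.99, 0.001], [-0.99, 0.139, -0.0], [0.0, -0.001, -1.0]]
ft_force: [1.0, -0.5, -0.9]
finger_gap: 0.044
t 21.375 pos [0.5692 0.303  0.3263] gap 0.044 F [ 1.  -0.5 -0.9] M [ 0.   -0.04  0.02]
shift cm [0.02 0.02 1.58] turn [-0.001 -0.     0.   ]
```

```bash
python3 -m crank '0 0 0.2 0 0 0 4; 0 0 0.2 0 0 0 4'; python3 -c "
from h import *
delta([.569,.3028,.3105],262)"; python3 -m crank '0 0 0.2 0 0 0 4; 0 0 0.2 0 0 0 4'; python3 -c "
from h import *
delta([.569,.3028,.3105],262)"
```

```text
t: 21.62
ee_pos: [0.5693, 0.303, 0.3221]
eef_rot: [[-0.139, -0.99, 0.001], [-0.99, 0.139, -0.0], [-0.0, -0.001, -1.0]]
ft_force: [-0.0, 0.3, -1.5]
finger_gap: 0.0437
t 21.625 pos [0.5693 0.303  0.3221] gap 0.0437 F [-0.   0.3 -1.5] M [-0.01 -0.05  0.05]
shift cm [0.02 0.03 1.16] turn [-0.001  0.    -0.   ]
t: 21.88
ee_pos: [0.5693, 0.303, 0.3179]
eef_rot: [[-0.139, -0.99, 0.001], [-0.99, 0.139, -0.0], [-0.0, -0.001, -1.0]]
ft_force: [0.2, -1.0, -1.3]
finger_gap: 0.0438
t 21.875 pos [0.5693 0.303  0.3179] gap 0.0438 F [ 0.2 -1.  -1.3] M [0.01 0.01 0.02]
shift cm [0.02 0.03 0.74] turn [-0.001  0.    -0.   ]
```

The cone is 8 mm past the spline tops with no force, so it's meshed. Continuing to the collar, then pressing.

```bash
python3 -m crank '0 0 0.3 0 0 0 4; 0 0 0.3 0 0 0 4; 0 0 0.1 0 0 0 4'; python3 -c "
from h import *
delta([.569,.3028,.3105],262)"; python3 -m crank '0 0 0.15 0 0 0 4; 0 0 0.15 0 0 0 4;0 0 0.15 0 0 0 4; 0 0 0.15 0 0 0 4'; python3 -c "
from h import *
delta([.569,.3028,.3105],262)"
```

```text
t: 22.25
ee_pos: [0.5693, 0.303, 0.3104]
eef_rot: [[-0.139, -0.99, 0.001], [-0.99, 0.139, -0.0], [0.0, -0.001, -1.0]]
ft_force: [-1.7, 0.3, 2.2]
finger_gap: 0.0438
t 22.25 pos [0.5693 0.303  0.3104] gap 0.0438 F [-1.7  0.3  2.2] M [-0.11  0.24  0.01]
shift cm [ 0.02  0.02 -0.01] turn [-0.001 -0.    -0.   ]
t: 22.75
ee_pos: [0.5691, 0.3029, 0.3061]
eef_rot: [[-0.139, -0.99, 0.002], [-0.99, 0.139, 0.0], [-0.0, -0.002, -1.0]]
ft_force: [-2.6, -0.8, 6.3]
finger_gap: 0.0439
t 22.75 pos [0.5691 0.3029 0.3061] gap 0.0439 F [-2.6 -0.8  6.3] M [-0.21  0.6   0.01]
shift cm [ 0.01  0.01 -0.44] turn [-0.002  0.     0.   ]
```

```bash
python3 -m crank '0 0 0.15 0 0 0 4; 0 0 0.15 0 0 0 4'; python3 -m crank '0 0 0.2 0 0 0 4; 0 0 0.2 0 0 0 4'; python3 -c "
from h import *
delta([.569,.3028,.3055],262)"
```

```text
t: 23.0
ee_pos: [0.5689, 0.3029, 0.3053]
eef_rot: [[-0.139, -0.99, 0.003], [-0.99, 0.139, 0.001], [-0.001, -0.003, -1.0]]
ft_force: [-6.1, -1.8, 13.7]
finger_gap: 0.0437
t: 23.25
ee_pos: [0.5686, 0.3029, 0.3053]
eef_rot: [[-0.139, -0.99, 0.005], [-0.99, 0.139, 0.001], [-0.002, -0.005, -1.0]]
ft_force: [-5.7, -3.6, 15.0]
finger_gap: 0.0438
t 23.25 pos [0.5686 0.3029 0.3053] gap 0.0438 F [-5.7 -3.6 15. ] M [-0.53  1.33  0.  ]
shift cm [ 0.   -0.04 -0.02] turn [-0.005  0.002  0.   ]
```

Run:
```python
from h import *
snap('scene','scene7.png');snap('top','top7.png');snap('scene','scene8.png');snap('scene','scene9.png')
delta([.569,.3028,.3055],262)
sieverim('scene7.png','scene',.086)
b=cv2.imread('pics/scene7.png')[90:230,145:315]
cv2.imwrite('pics/g7.png',cv2.resize(b,(720,593),interpolation=cv2.INTER_CUBIC))
```

```text
t 23.45 pos [0.5686 0.3028 0.3053] gap 0.0439 F [-6.2 -1.6 14.1] M [-0.6   1.25  0.02]
shift cm [-0.   -0.04 -0.02] turn [-0.005  0.002  0.   ]
scene 260 z 0.09013989519782059 slope [-0.05220383 -0.06513289] rim (array([0.57679042, 0.31207179]), np.float64(0.010394263189581667))
```

View pics/g7.png

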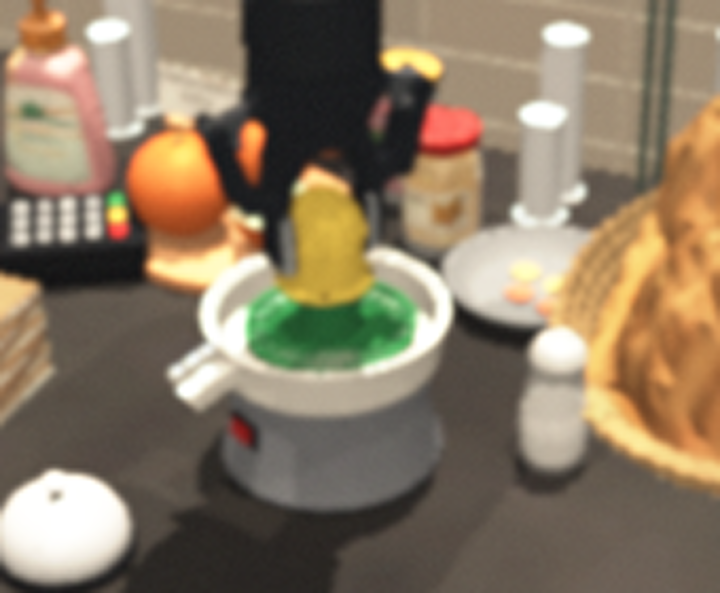

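The cone is down on the shaft above the sieve, with a steady 14 N push after 5 mm of travel. Handing in while holding.

```bash
python3 -c "
from h import *
print(env.hand_in())"
```

```text
the job is handed in; nothing more can be done
None
```

The citrus press is back together, and I handed the job in at about 23.5 s with the hand still holding the cone down. The hand-in reports no verdict.

- **Sieve:** I threaded it over the post without contact until it reached the seat at the expected height, then let go. The top camera afterwards showed it level, with its plate at z ≈ 0.090 m. It sits about 1.5–2 mm off the axis in +x, inside the 4 mm limit. The scene camera's fit of the seated sieve disagreed with this, but the gripper or cone was hiding part of the sieve in that view, so I set that fit aside.
- **Cone:** Gripping it turned it by about 8°, which I corrected using the pips. It then slid over the splines with no noticeable force and reached the collar at the expected height.
- **Press-down:** The shaft moved about 5 mm to its firm stop, with the cone's underside at z ≈ 0.121 m. The downward push stayed at about 14–15 N, with about 6 N sideways, and the grip stayed closed.
- **Bystanders:** The arm passed well clear of the cup, shaker and bell. The last scene crop shows the shaker and bell standing upright; I did not re-measure any of the three, and the cup is not in that crop.

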